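# Slide the covered dish up onto the induction hob

### The job

Slide the covered enamel dish up the hob's ramp onto the glass, never lifting it, and press it lightly but surely home against the pan stop without pushing the stop back. Leave it flat on the glass, square to the stop and touching it, and between the two white lines. Do not disturb the other things on the counter.

Things in the scene. Friction and masses are not known exactly. Their poses are not given: they have to be found in the camera images.
- dish: Loose lidded enamel dish, a smooth closed block, white, blue band under its flat lid: 150 mm long (x), 110 mm wide (y), 62 mm high, 0.5 to 0.95 kg, too wide to grasp. Origin: centre of the underside. Starts before the ramp, +x end towards it, turned up to 0.35 rad, up to 50 mm off the hob's middle line. Slides with friction about 0.6; fingers that do not rise with it can wedge it on the ramp.
- hob: Slim fixed induction hob, 400 (x) by 300 mm (y). Origin under its middle, on the work surface; x points from ramp to far side (about world -y). Along x: an aluminium ramp, full width, from height 0 at -200 mm to 20 mm at -115 mm; then flat black glass, 20 mm high, to +200 mm. Two white lines on the glass run along x from -105 to +65 mm at y = -70 and +70 mm (inner edges). Other sides: steps.
- stop_face (a point): The pan stop: a steel bar across the glass, 160 mm long (along hob y), 26 mm high, 18 mm thick, red tab behind. This point: middle of the lower edge of its face towards the ramp; axes as the hob's. It stands at x = +60 to +100 mm in the hob's frame. Only friction holds it: pushed along x with some 12 N it slides back and stays there.
- salt: Bystander: white salt shaker, 48 mm across, 70 mm high, standing on the glass beyond the pan stop. Origin: centre of its underside, as for all bystanders except the spoon.
- soap: Bystander: green bottle of washing-up soap, 68 mm across, 190 mm high, on the work surface.
- sponge: Bystander: pink sponge, 85 x 50 x 26 mm.
- mug: Bystander: blue mug, 80 mm across, 90 mm high, handle at its +y.
- spice_tin: Bystander: round brown tin with a steel cap, 68 mm across, 60 mm high.
- spoon: Bystander: wooden spoon, 200 mm long, lying flat along its x.
- spice_rack: Bystander: wire rack of five small bottles, 80 x 220 mm, 155 mm high, its length along its y.
- pan_stop: The same steel pan stop as a body; its origin and axes are those of stop_face.
There are look-alikes about, which are no part of the job. Several things have the shape of the dish; the one meant has the colours described above.

How it is judged:
On the way, in this order (a step that is already met when the one before it is completed fails the run):
1. the dish has been slid up: it lies flat on the glass (height (world z) of dish between 0.016 and 0.025 m and angle between dish's own z axis and vertical below 0.04 rad and x of dish in the frame of hob above -0.045 m), for 0.1 s.
2. the dish is pressed home: it bears on the pan stop with more than 2 N (height (world z) of dish between 0.016 and 0.025 m and angle between dish's own z axis and vertical below 0.04 rad and contact force between dish and pan_stop above 2 N), for 0.1 s.
At the end, for the whole second after the job is handed in: The dish rests flat on the glass, its centre within 80 mm of the stop's face along the hob's x (touching: its end within 5 mm), its centre within 16 mm of the middle between the white lines, turned less than 0.06 rad from the hob; the pan stop is within 4 mm of where it was (height (world z) of dish between 0.016 and 0.025 m and angle between dish's own z axis and vertical below 0.04 rad and x of dish in the frame of stop_face between -0.08 and -0.07 m and y of dish in the frame of hob between -0.016 and 0.016 m and angle between the x axis of dish and the x axis of hob, either way round below 0.06 rad and distance of stop_face from where it was at the start of the episode below 0.004 m and linear speed of dish below 0.01 m/s).
It fails at once if the dish is lifted (its underside centre more than 34 mm above the work surface) (height (world z) of dish above 0.034 m).
It fails at once if the pan stop is pushed more than 4 mm (distance of stop_face from where it was at the start of the episode above 0.004 m).
It fails at once if another thing on the counter is moved more than 25 mm (distance of any of salt, soap, sponge, mug, spice_tin, spoon, spice_rack from where it was at the start of the episode above 0.025 m).
It also fails if it takes over 64 s, if anything falls off the work surface, if the arm or the gripper's body presses on something with over 40 N, if the wrist force passes 120 N, or if a joint passes its speed limit or range.

### The arm

A 6-joint arm with a two-finger parallel gripper is mounted at the origin on the work surface. World frame = base frame: x ahead of the robot, y to its left, z up, the work surface at z = 0. Lengths are in m, angles in rad, forces in N, time in s.
With the tool pointing down it reaches from about 0.4 to 0.925 m from the base axis. Payload 3.4 kg.
Tool frame: the origin (TCP) lies at the very end of the fingers, on their centre line; the grasp point (between the pads) lies 19 mm behind it; z points along the fingers, y is the line along which they close (so a half turn about z gives the same grasp; the last joint's range is limited). The gripper opens to 85 mm and grips with 20 to 120 N. Pads are 22 mm wide; open, the fingers measure 114 mm over their backs; the gripper's body (76 mm by 85 mm) begins 54 mm behind the grasp point. The pads swing forward as they close: fully open they stand 13 mm farther back than shut.
Start: joints at [1.038, 0.307, 1.506, -0, 1.328, -0.073], TCP at [0.255, 0.515, 0.231] pointing down, gripper open.
Joint ranges: [-3.12, 3.12], [-1.05, 2.28], [0.14, 2.33], [-1.42, 4.57], [0.1, 2.73], [-2.68, 2.68]. Speed limits (rad/s): [2.57, 2.57, 3.14, 3.14, 3.14, 3.14].

### API

Orientations are given as a unit quaternion [x, y, z, w].
In Python, from cell import sensors, vision, order gives the robot as it stands.
- The arm moves only by the tool arm_command, never from a script. Its argument "increments" is a list of rows, each an object of numbers: "x", "y", "z": the shift along the tool's x, y, z in mm; "roll": the turn about the tool's z in degrees. A call has 1 to 12 rows; each row shifts and turns the commanded pose from where the row before left it, along the tool's axes as they then stand; what a row does not reach is not made up. A row lasts 1/12 s, in which the tool goes at most 41.7 mm and 7.16 degrees, less where a joint would pass 70% of its speed; a pose out of reach is approached as far as the arm can. A call is refused whole if a number of a shift passes 41.7 or a number of a turn 7.16, either way. A call with a gripper value outside its range is refused whole. "gripper" is the finger opening in mm, from 0 to 85.4, set as the call begins (left out, the last holds). The fingers move at their own pace and stop on an object; "force" is the grip in N (left out, the last holds). Time passes only in rows, so rows that do not move let the fingers close. It gives the time, the measured TCP pose, the force, the opening and the grip force at its end, in the units of the state.
- sensors.observe(): the state, without advancing time (a new reading comes with each control period).
- vision.snapshot(name): name is "side" or "top" or "wrist"; returns the picture (400x640x3 uint8, blue, green, red); there is no depth.
- vision.camera_info(name): a dict with "vfov" (degrees; the focal length in pixels is half the picture's height over the tangent of half this angle, whatever the lens; pixels are square), "cx", "cy" (the principal point, pixels), "rvec" (rotation vector, rad) and "tvec" (3), from world to camera coordinates, as OpenCV has them; the wrist camera has in their place "tool_from_camera" (4x4, takes a point from camera to tool coordinates, whose origin is the TCP and whose axes are the flange's). Camera axes: x right, y down, z forward; pixel columns grow to the right and rows downward; lengths in m; the calibration is good to about 2 mm. A picture is of the moment at which its call begins: read the wrist's pose just before it. camera_info takes no time and is no camera call.
- order.close_job(): hands the job in; it is judged then, once.
The state is a dict: "clock": time; "qpos": joint angles; "dq": joint speeds; "tau": joint torques, N m; "tool_pos": TCP position; "tcp_rot": TCP orientation; "ft_force": force on the tool from outside, world axes, zero at the start; "torque": the same for the moment, N m; "grip_width": finger opening in m; "gripper_force": force on a finger pad.
Only numpy, scipy, OpenCV 4.12 (cv2) and the standard library are available. Lean on these libraries where they do the work, as an engineer would, in place of code of your own. Each camera call takes 0.05 s, during which the arm holds its last target. There are 200 camera calls.

## Working session

There is one attempt and no reset: what is moved stays moved. The work goes in short steps, Python scripts to look and compute and a tool call to move; the robot and the scene stay as the last step left them, time stands still between calls to the robot, and variables do not carry over. Pictures are saved under pics/ and viewed, at most 10 in all, crops included, and the job is handed in when it is done.

Besides the shell and the picture viewer there is one more tool, called after "Request:" by a JSON object that holds its "fn" and its "kwargs". arm_command: Moves the arm, as the interface text tells. Its arguments: {"type":"object","properties":{"increments":{"type":"array"},"gripper":{"type":"number"},"force":{"type":"number"}},"required":["increments"]}

```bash
ls; mkdir -p pics
python3 - <<'E'
from cell import sensors, vision
import cv2
s=sensors.observe(); print({k:s[k] for k in('clock','tool_pos','tcp_rot','ft_force','grip_width')})
for n in('top','side','wrist'):
    cv2.imwrite(f'pics/{n}0.png',vision.snapshot(n)); print(n,vision.camera_info(n))
E
```

```text
pics
{'clock': 0.0, 'tool_pos': array([0.25480609, 0.5146832 , 0.23037459]), 'tcp_rot': array([ 2.27845381e-01,  9.73696783e-01, -9.82519180e-04, -3.02202434e-04]), 'ft_force': array([-0.22207312, -0.62637271,  0.67628085]), 'grip_width': 0.08540855942256807}
top {'vfov': 49.15565864502752, 'cx': 320.89186417062143, 'cy': 198.05318156606134, 'rvec': array([ 2.13088085, -2.18090644,  0.11788537]), 'tvec': array([0.03347334, 0.57651195, 1.23403798])}
side {'vfov': 54.696119100989634, 'cx': 317.96521795620447, 'cy': 201.0532334340877, 'rvec': array([ 2.21055735, -0.41061336,  0.23202154]), 'tvec': array([-0.53015372,  0.16412872,  1.1939903 ])}
wrist {'vfov': 64.88977157193447, 'cx': 319.17758207036684, 'cy': 204.0495971480684, 'tool_from_camera': array([[-9.55663639e-04, -9.45691222e-01, -3.25064915e-01,
         8.24583683e-02],
       [ 9.99999542e-01, -9.19359709e-04, -2.65278690e-04,
        -7.51336721e-04],
       [-4.79798561e-05, -3.25065019e-01,  9.45691668e-01,
        -1.42730921e-01],
       [ 0.00000000e+00,  0.00000000e+00,  0.00000000e+00,
         1.00000000e+00]])}
```

View pics/top0.png

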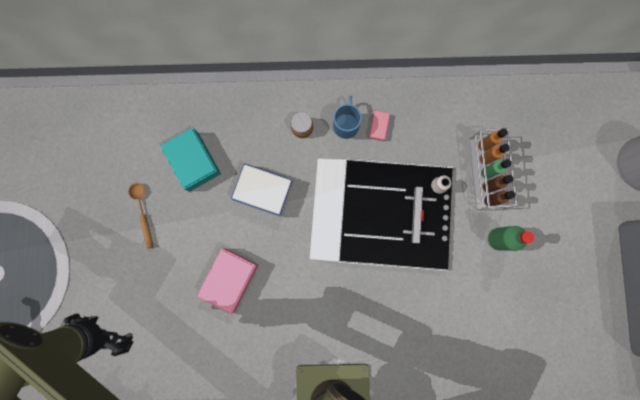

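View pics/side0.png

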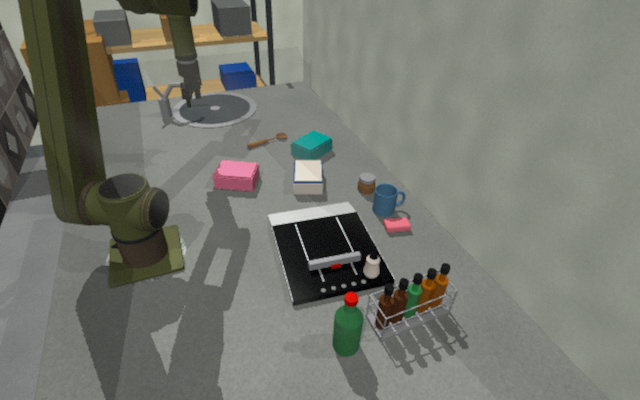

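The image contents: dish (white lid, blue rim) in top view at about (262,189). Look-alike blocks are teal (190,159) and pink (227,281); the white ramp at (328,210) could also confuse a white mask. The hob spans (312..453,160..268), the stop is at (418,215) and the salt at (441,184). The description picks the white one, so I'll check that in a crop.

```bash
cat > h.py <<'E'
import numpy as np, cv2
from cell import sensors, vision
from scipy.spatial.transform import Rotation as R
def K(n):
    c=vision.camera_info(n); f=200/np.tan(np.radians(c['vfov']/2))
    return np.array([[f,0,c['cx']],[0,f,c['cy']],[0,0,1]]),c
def onplane(n,px,z):
    k,c=K(n); Rm=R.from_rotvec(c['rvec']).as_matrix(); o=-Rm.T@c['tvec']
    d=(np.c_[np.atleast_2d(px),np.ones(len(np.atleast_2d(px)))]@np.linalg.inv(k).T)@Rm
    return o+d*((z-o[2])/d[:,2])[:,None]
def big(m,near=None):
    cs=cv2.findContours(m.astype(np.uint8),cv2.RETR_EXTERNAL,cv2.CHAIN_APPROX_NONE)[0]
    if near is not None: cs=[c for c in cs if cv2.pointPolygonTest(c,near,False)>=0]
    return max(cs,key=cv2.contourArea)
E
python3 - <<'E'
from h import *
im=cv2.imread('pics/top0.png'); g=im.max(2); hsv=cv2.cvtColor(im,cv2.COLOR_BGR2HSV)
cv2.imwrite('pics/crop1.png',cv2.resize(im[130:290,210:470],None,fx=3,fy=3,interpolation=cv2.INTER_CUBIC))
for p in[(262,189),(328,210),(418,215),(360,210),(290,240)]: print(p,im[p[1],p[0]])
lid=big(g>190,(262,189)); box=cv2.boxPoints(cv2.minAreaRect(lid)); P=onplane('top',box,.062)
print('lid',box.round(1).tolist(),P.round(4).tolist(),np.linalg.norm(np.diff(P,axis=0),axis=1), P.mean(0))
ramp=big(g>190,(328,210)); print('ramp',cv2.minAreaRect(ramp))
bl=big(g<45,(360,210)); bb=cv2.boxPoints(cv2.minAreaRect(cv2.convexHull(bl))); Q=onplane('top',bb,.02)
print('glass',bb.round(1).tolist(),Q.round(4).tolist(),np.linalg.norm(np.diff(Q,axis=0),axis=1))
E
```

```text
(262, 189) [217 217 216]
(328, 210) [221 217 216]
(418, 215) [180 176 179]
(360, 210) [22 21 20]
(290, 240) [152 153 154]
lid [[232.10000610351562, 197.39999389648438], [243.60000610351562, 164.5], [289.70001220703125, 180.60000610351562], [278.20001220703125, 213.60000610351562]] [[0.5816, 0.2722, 0.062], [0.6761, 0.2392, 0.062], [0.6261, 0.1077, 0.062], [0.5326, 0.1417, 0.062]] [0.10007184 0.14069778 0.09949774] [0.60410157 0.19022054 0.062     ]
ramp ((327.3794250488281, 209.06764221191406), (28.8378849029541, 101.77626037597656), 4.39870548248291)
glass [[339.79998779296875, 260.0], [347.29998779296875, 160.60000610351562], [454.3999938964844, 168.60000610351562], [446.8999938964844, 268.1000061035156]] [[0.3977, -0.0302, 0.02], [0.6888, -0.0604, 0.02], [0.6568, -0.3752, 0.02], [0.3679, -0.3369, 0.02]] [0.29263439 0.31643492 0.29139872]
```

View pics/crop1.png

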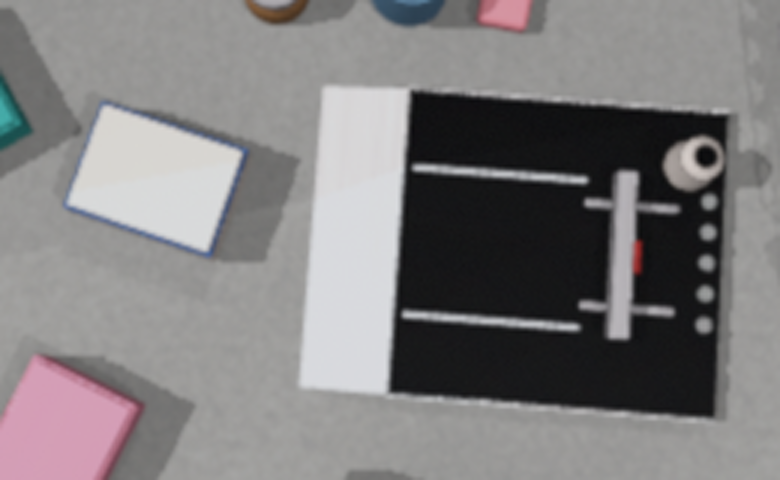

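The crop shows the white lid with a blue rim (full-image centre (262,189)), so this is the dish. The stop's ramp-side face is at column ~412-418, and the white lines run at rows ~188 and ~236. Next I'll measure the hob frame from the lines, ramp and stop face.

Run:
```python
from h import *
im=cv2.imread('pics/top0.png'); g=im.max(2)
def fit(pts,z):
    P=onplane('top',pts,z)[:,:2]; vx,vy,x,y=cv2.fitLine(P.astype(np.float32),cv2.DIST_HUBER,0,1e-4,1e-4).ravel(); d=np.array([vx,vy]); d*=-np.sign(d[1]) if abs(vy)>abs(vx) else np.sign(d[0])
    t=(P-[x,y])@d; c=np.array([x,y]); return c+d*t.min(),c+d*t.max(),d
L=[]
for (r0,r1) in((180,194),(230,243)):
    m=np.zeros_like(g); m[r0:r1,346:402]=g[r0:r1,346:402]; m[:, :346]=0
    ys,xs=np.nonzero(m>110); a,b,d=fit(np.c_[xs,ys].astype(float),.02); L.append((a,b)); print('line',a.round(4),b.round(4),np.degrees(np.arctan2(d[1],d[0])))
# ramp foot edge and ramp/glass edge (half-level column per row)
def edge(rows,c0,c1,lev,up):
    out=[]
    for r in rows:
        v=g[r,c0:c1].astype(float); k=np.nonzero((v[:-1]<lev)&(v[1:]>=lev) if up else (v[:-1]>=lev)&(v[1:]<lev))[0]
        if len(k): k=k[0]; out.append((c0+k+(lev-v[k])/(v[k+1]-v[k]),r))
    return np.array(out)
for n,e,z in(('foot',edge(range(170,250),300,335,185,True),0),('top',edge(range(170,250),330,352,120,False),.02),('stopface',edge([r for r in range(192,240) if not 195<=r<=203 and not 228<=r<=236],395,425,95,True),.02)):
    a,b,d=fit(e,z); print(n,len(e),a.round(4),b.round(4),np.degrees(np.arctan2(d[1],d[0])))
    L.append((a,b))
ex=np.mean([ (b-a)/np.linalg.norm(b-a) for a,b in L[:2]],axis=0); n=np.array([L[3][1]-L[3][0]])[0]; n/=np.linalg.norm(n)
th=np.arctan2(ex[1],ex[0]); print('hob x angle',np.degrees(th),'from ramp edge',np.degrees(np.arctan2(n[1],n[0]))-90)
ex=np.array([np.cos(th),np.sin(th)]); ey=np.array([-ex[1],ex[0]])
mid=np.mean([p for l in L[:2] for p in l],axis=0); et=np.mean(L[3],axis=0)
o=mid+ex*((et-mid)@ex+.115); print('hob o',o,'line sep',(L[0][0]-L[1][0])@ey,'foot x',(np.mean(L[2],axis=0)-o)@ex,'stop',[((p-o)@ex,(p-o)@ey) for p in L[4]],'line x',[((p-o)@ex) for l in L[:2] for p in l])
lid=big(g>190,(262,189)); P=onplane('top',cv2.boxPoints(cv2.minAreaRect(lid)),.062)[:,:2]; c=P.mean(0); v=P[2]-P[1]
print('dish hob',(c-o)@ex,(c-o)@ey,'rel deg',np.degrees(np.arctan2(v@ey,v@ex)))
np.save('hob.npy',[*o,th])
```

```text
line [ 0.6146 -0.0603] [ 0.5992 -0.2156] -95.67129
line [ 0.471  -0.0502] [ 0.455  -0.2091] -95.75056
foot 80 [0.4312 0.0567] [0.6664 0.0322] -5.954162
top 80 [ 0.4292 -0.0313] [ 0.6605 -0.0546] -5.770903
stopface 30 [ 0.4532 -0.2403] [ 0.5902 -0.2538] -5.6331964
hob x angle -95.71092360751759 from ramp edge -95.77090361728331
hob o [ 0.53258282 -0.15730302] line sep 0.1439032853155427 foot x -0.2023901736599525 stop [(np.float64(0.09046640666687568), np.float64(-0.07071613070966525)), (np.float64(0.09027971049468421), np.float64(0.06690492335514267))] line x [np.float64(-0.10467631064070179), np.float64(0.051332343010503906), np.float64(-0.10043922892162205), np.float64(0.059281931149126534)]
dish hob -0.35291545640055383 0.036581896441343575 rel deg -15.101414346947381
```

Request:
{"fn": "arm_command", "kwargs": {"increments": [{"roll":-6.87},{"roll":-6.87},{"roll":-6.88},{"x":-34.5,"y":-20.2},{"x":-34.5,"y":-20.2},{"x":-34.5,"y":-20.2},{"x":-34.5,"y":-20.2},{"x":-34.5,"y":-20.2},{"x":-34.5,"y":-20.2},{"x":-34.5,"y":-20.2},{"x":-34.5,"y":-20.2},{"x":-34.5,"y":-20.2}], "gripper": 85}}

```text
schema error: expected keys x, y, z, roll
```

```bash
cat > st.py <<'E'
from h import *
ox,oy,th=np.load('hob.npy'); ex=np.array([np.cos(th),np.sin(th)]); ey=np.array([-ex[1],ex[0]])
def hob(p): d=np.array(p[:2])-[ox,oy]; return d@ex,d@ey
def state():
    s=sensors.observe(); x=R.from_quat(s['tcp_rot']).as_matrix()[:,0]; f=s['ft_force']
    print('t %.2f hob x,y %s z %.4f toolx rel hob %.2f deg  F hob %.2f %.2f z %.2f'%(s['clock'],np.round(hob(s['tool_pos']),4),s['tool_pos'][2],np.degrees(np.arctan2(x[:2]@ey,x[:2]@ex)),f[:2]@ex,f[:2]@ey,f[2]))
if __name__=='__main__': state()
E
python3 st.py
```

```text
t 0.15 hob x,y [-0.6412 -0.3432] z 0.2306 toolx rel hob -110.63 deg  F hob 0.07 0.28 z 0.40
```

Request:
{"fn": "arm_command", "kwargs": {"increments": [{"x":0,"y":0,"z":0,"roll":-6.87},{"x":0,"y":0,"z":0,"roll":-6.87},{"x":0,"y":0,"z":0,"roll":-6.88},{"x":-34.5,"y":-20.2,"z":0,"roll":0},{"x":-34.5,"y":-20.2,"z":0,"roll":0},{"x":-34.5,"y":-20.2,"z":0,"roll":0},{"x":-34.5,"y":-20.2,"z":0,"roll":0},{"x":-34.5,"y":-20.2,"z":0,"roll":0},{"x":-34.5,"y":-20.2,"z":0,"roll":0},{"x":-34.5,"y":-20.2,"z":0,"roll":0},{"x":-34.5,"y":-20.2,"z":0,"roll":0},{"x":-34.5,"y":-20.2,"z":0,"roll":0}], "gripper": 85}}

```text
clock: 1.15
tool_pos: [0.5472, 0.3019, 0.231]
tcp_rot: [0.05, 0.999, -0.0, -0.0]
ft_force: [0.5, 0.0, 0.1]
grip_width: 0.0847
gripper_force: 0.0
```

```bash
python3 st.py
```

```text
t 1.15 hob x,y [-0.4583 -0.0312] z 0.2310 toolx rel hob -90.02 deg  F hob -0.06 0.49 z 0.07
```

Request:
{"fn": "arm_command", "kwargs": {"increments": [{"x":-34.2,"y":-20,"z":0,"roll":0},{"x":-34.2,"y":-20,"z":0,"roll":0},{"x":-34.2,"y":-20,"z":0,"roll":0},{"x":-34.2,"y":-20,"z":0,"roll":0},{"x":-34.2,"y":-20,"z":0,"roll":0},{"x":0,"y":0,"z":35,"roll":0},{"x":0,"y":0,"z":35,"roll":0},{"x":0,"y":0,"z":35,"roll":0},{"x":0,"y":0,"z":35,"roll":0},{"x":0,"y":0,"z":35,"roll":0},{"x":0,"y":0,"z":20,"roll":0},{"x":0,"y":0,"z":10,"roll":0}]}}

```text
clock: 2.15
tool_pos: [0.7029, 0.1861, 0.0212]
tcp_rot: [0.05, 0.999, -0.001, -0.004]
ft_force: [-0.9, -0.9, -1.0]
grip_width: 0.0855
gripper_force: 0.0
```

```bash
python3 st.py;python3 - <<'E'
from h import *
cv2.imwrite('pics/top1.png',cv2.resize(vision.snapshot('top')[100:300,180:460],None,fx=2.5,fy=2.5))
E
```

```text
t 2.15 hob x,y [-0.3586  0.1353] z 0.0212 toolx rel hob -90.02 deg  F hob 0.99 -0.77 z -1.05
```

View pics/top1.png

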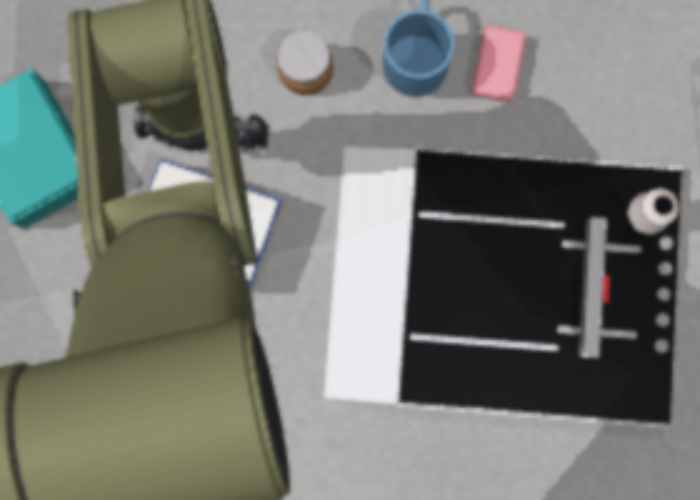

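The picture shows the open fingers beyond the dish's far side (crop (140..265,125)), with the dish untouched and the tin clear. Now I'll push towards the middle line, which should also square the dish.

Request:
{"fn": "arm_command", "kwargs": {"increments": [{"x":5,"y":0,"z":3,"roll":0},{"x":5,"y":0,"z":2,"roll":0},{"x":5,"y":0,"z":0,"roll":0},{"x":5,"y":0,"z":0,"roll":0},{"x":5,"y":0,"z":0,"roll":0},{"x":5,"y":0,"z":0,"roll":0},{"x":5,"y":0,"z":0,"roll":0},{"x":5,"y":0,"z":0,"roll":0},{"x":5,"y":0,"z":0,"roll":0},{"x":5,"y":0,"z":0,"roll":0},{"x":5,"y":0,"z":0,"roll":0},{"x":5,"y":0,"z":0,"roll":0}]}}

```text
clock: 3.2
tool_pos: [0.6494, 0.1942, 0.0234]
tcp_rot: [0.05, 0.999, 0.002, 0.004]
ft_force: [5.3, 1.7, 1.2]
grip_width: 0.0853
gripper_force: 2.3
```

```bash
python3 st.py
```

```text
t 3.20 hob x,y [-0.3614  0.0813] z 0.0234 toolx rel hob -90.05 deg  F hob -2.21 5.10 z 1.20
```

Request:
{"fn": "arm_command", "kwargs": {"increments": [{"x":5,"y":0,"z":0,"roll":0},{"x":5,"y":0,"z":0,"roll":0},{"x":4,"y":0,"z":0,"roll":0},{"x":0,"y":0,"z":0,"roll":0},{"x":-10,"y":0,"z":0,"roll":0},{"x":-20,"y":0,"z":0,"roll":0},{"x":0,"y":20,"z":-35,"roll":7},{"x":0,"y":20,"z":-35,"roll":7},{"x":0,"y":30,"z":-20,"roll":7},{"x":0,"y":30,"z":0,"roll":7},{"x":0,"y":30,"z":0,"roll":7},{"x":0,"y":30,"z":0,"roll":7}]}}

```text
clock: 4.2
tool_pos: [0.728, 0.3346, 0.1122]
tcp_rot: [0.407, 0.913, -0.001, -0.001]
ft_force: [-1.8, -0.2, -0.5]
grip_width: 0.0851
gripper_force: 0.0
```

```bash
python3 st.py
```

```text
t 4.20 hob x,y [-0.5089  0.1455] z 0.1122 toolx rel hob -132.32 deg  F hob 0.41 -1.80 z -0.54
```

Request:
{"fn": "arm_command", "kwargs": {"increments": [{"x":0,"y":0,"z":-10,"roll":6.8},{"x":0,"y":0,"z":-10,"roll":6.8},{"x":0,"y":0,"z":-10,"roll":6.8},{"x":0,"y":0,"z":0,"roll":6.8},{"x":0,"y":0,"z":0,"roll":6.8},{"x":0,"y":0,"z":0,"roll":6.8},{"x":0,"y":0,"z":0,"roll":6.9},{"x":0,"y":-36,"z":0,"roll":0},{"x":0,"y":-36,"z":0,"roll":0},{"x":0,"y":-36,"z":0,"roll":0},{"x":0,"y":-37,"z":0,"roll":0},{"x":0,"y":0,"z":0,"roll":0}], "gripper": 65}}

```text
clock: 5.2
tool_pos: [0.5737, 0.3457, 0.1396]
tcp_rot: [0.739, 0.674, -0.006, -0.003]
ft_force: [-0.8, -1.5, -0.8]
grip_width: 0.0651
gripper_force: 0.0
```

```bash
python3 st.py;python3 - <<'E'
from h import *
t=vision.snapshot('top'); cv2.imwrite('pics/top2r.png',t)
w=vision.snapshot('wrist'); s=vision.snapshot('side'); cv2.imwrite('pics/side2r.png',s); cv2.imwrite('pics/w2r.png',w)
cv2.imwrite('pics/mix2.png',np.vstack([cv2.resize(t[100:300,160:460],(600,400))[:290],cv2.resize(w,(480,300))[:, :].repeat(1,0) if 0 else cv2.copyMakeBorder(cv2.resize(w,(480,300)),0,0,0,120,0)]))
E
```

```text
t 5.20 hob x,y [-0.5046 -0.0091] z 0.1396 toolx rel hob -179.56 deg  F hob 1.52 -0.66 z -0.77
```

View pics/mix2.png

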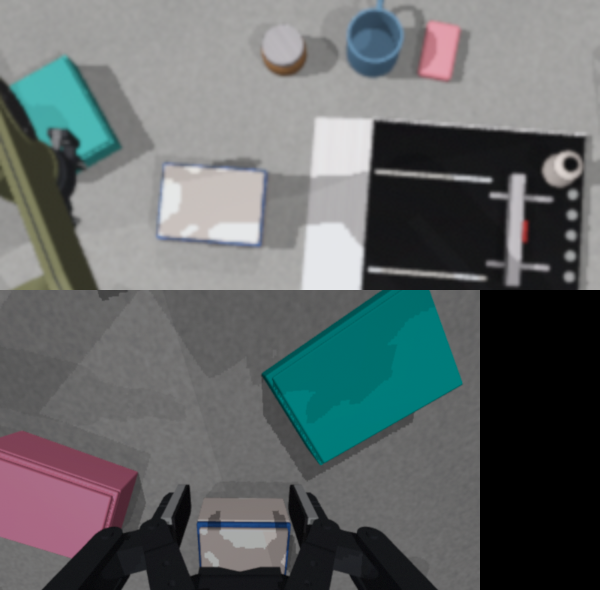

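The dish is fully visible and squared (mix crop (158..265,165..245)). The fingers are behind it, between the teal and pink blocks. Measuring all three.

```bash
cat > dish.py <<'E'
from st import *
def dish(im,near,z=.062):
    sat=im.max(2).astype(int)-im.min(2); g=im.max(2); b,r=im[...,0].astype(int),im[...,2].astype(int)
    m=((g>170)|((b-r>25)&(im[...,1].astype(int)-r<30))).astype(np.uint8)
    a=np.zeros_like(m); x,y=near; a[y-45:y+45,x-42:x+42]=1
    c=big(m*a,near); bx=cv2.boxPoints(cv2.minAreaRect(c)); P=np.array([hob(p) for p in onplane('top',bx,z)])
    e=np.diff(P[[0,1,2]],axis=0); l=e[np.argmax(np.linalg.norm(e,axis=1))]; l=l*np.sign(l[0])
    print('dish hob',P.mean(0).round(4),'deg',np.degrees(np.arctan2(l[1],l[0])).round(2),'size',np.linalg.norm(e,axis=1).round(4))
E
python3 - <<'E'
from dish import *
t=cv2.imread('pics/top2r.png'); dish(t,(266,201))
hs=cv2.cvtColor(t,cv2.COLOR_BGR2HSV)
for n,lo,hi,rc in(('teal',80,100,(160,120,225,200)),('pink',160,180,(190,240,270,320))):
    m=cv2.inRange(hs,(lo,60,60),(hi,255,255)); a=m*0; a[rc[1]:rc[3],rc[0]:rc[2]]=1
    p=cv2.approxPolyDP(cv2.convexHull(big(m*a)),4,True)[:,0]; print(n,[tuple(np.round(hob(q),3)) for q in onplane('top',p.astype(float),.03)])
E
```

```text
dish hob [-0.3365  0.0015] deg -0.48 size [0.1112 0.1513]
teal [(np.float64(-0.655), np.float64(0.159)), (np.float64(-0.58), np.float64(0.211)), (np.float64(-0.482), np.float64(0.079)), (np.float64(-0.529), np.float64(0.048)), (np.float64(-0.591), np.float64(0.073))]
pink [(np.float64(-0.456), np.float64(-0.142)), (np.float64(-0.349), np.float64(-0.176)), (np.float64(-0.407), np.float64(-0.316)), (np.float64(-0.445), np.float64(-0.305)), (np.float64(-0.484), np.float64(-0.212))]
```

Request:
{"fn": "arm_command", "kwargs": {"increments": [{"x":-15,"y":5,"z":0,"roll":0.3},{"x":-15,"y":5,"z":0,"roll":0},{"x":-15,"y":0,"z":15,"roll":0},{"x":0,"y":0,"z":35,"roll":0},{"x":0,"y":0,"z":35,"roll":0},{"x":0,"y":0,"z":20,"roll":0},{"x":0,"y":0,"z":10,"roll":0},{"x":0,"y":0,"z":0,"roll":0},{"x":0,"y":0,"z":0,"roll":0}]}}

```text
clock: 6.1
tool_pos: [0.5911, 0.3003, 0.0262]
tcp_rot: [0.742, 0.67, -0.0, 0.0]
ft_force: [0.1, 0.4, 0.0]
grip_width: 0.0651
gripper_force: 0.0
```

```bash
python3 st.py
```

```text
t 6.10 hob x,y [-0.4611  0.0127] z 0.0262 toolx rel hob 179.91 deg  F hob -0.44 0.03 z 0.04
```

Request:
{"fn": "arm_command", "kwargs": {"increments": [{"x":-5,"y":-6,"z":2,"roll":0},{"x":-10,"y":-6,"z":2,"roll":0},{"x":-10,"y":0,"z":0,"roll":0},{"x":-5,"y":0,"z":0,"roll":0},{"x":-5,"y":0,"z":0,"roll":0},{"x":-5,"y":0,"z":0,"roll":0},{"x":-5,"y":0,"z":0,"roll":0},{"x":-5,"y":0,"z":0,"roll":0},{"x":-5,"y":0,"z":0,"roll":0},{"x":-5,"y":0,"z":0,"roll":0},{"x":-5,"y":0,"z":0,"roll":0},{"x":-5,"y":0,"z":0,"roll":0}]}}

```text
clock: 7.1
tool_pos: [0.5729, 0.2351, 0.0235]
tcp_rot: [0.742, 0.671, 0.003, -0.0]
ft_force: [0.6, 6.7, 1.5]
grip_width: 0.0648
gripper_force: 3.4
```

```bash
python3 st.py
```

```text
t 7.10 hob x,y [-0.3944  0.0011] z 0.0235 toolx rel hob 179.94 deg  F hob -6.69 -0.07 z 1.52
```

Request:
{"fn": "arm_command", "kwargs": {"increments": [{"x":-5,"y":0,"z":0,"roll":0},{"x":-5,"y":0,"z":0,"roll":0},{"x":-5,"y":0,"z":0,"roll":0},{"x":-5,"y":0,"z":0,"roll":0},{"x":-5,"y":0,"z":0,"roll":0},{"x":-5,"y":0,"z":0,"roll":0},{"x":-5,"y":0,"z":-0.5,"roll":0},{"x":-5,"y":0,"z":-0.8,"roll":0},{"x":-5,"y":0,"z":-0.8,"roll":0},{"x":-5,"y":0,"z":-0.8,"roll":0},{"x":-5,"y":0,"z":-0.8,"roll":0},{"x":-5,"y":0,"z":-0.8,"roll":0}]}}

```text
clock: 8.1
tool_pos: [0.5665, 0.1752, 0.0274]
tcp_rot: [0.742, 0.671, 0.002, -0.0]
ft_force: [0.9, 6.7, -1.4]
grip_width: 0.0651
gripper_force: 3.8
```

```bash
python3 st.py
```

```text
t 8.10 hob x,y [-0.3342  0.0006] z 0.0274 toolx rel hob 179.95 deg  F hob -6.76 0.19 z -1.42
```

Request:
{"fn": "arm_command", "kwargs": {"increments": [{"x":-5,"y":0,"z":-1,"roll":0},{"x":-5,"y":0,"z":-1,"roll":0},{"x":-5,"y":0,"z":-1,"roll":0},{"x":-5,"y":0,"z":-1,"roll":0},{"x":-5,"y":0,"z":-1,"roll":0},{"x":-5,"y":0,"z":-1,"roll":0},{"x":-5,"y":0,"z":-1,"roll":0},{"x":-5,"y":0,"z":-1,"roll":0},{"x":-5,"y":0,"z":-1,"roll":0},{"x":-5,"y":0,"z":-1,"roll":0},{"x":-5,"y":0,"z":-1,"roll":0},{"x":-5,"y":0,"z":-1,"roll":0}]}}

```text
clock: 9.1
tool_pos: [0.5598, 0.1146, 0.0391]
tcp_rot: [0.742, 0.671, 0.001, -0.0]
ft_force: [1.0, 4.1, -3.2]
grip_width: 0.0649
gripper_force: 2.2
```

```bash
python3 st.py
python3 - <<'E'
from dish import *
t=vision.snapshot('top'); cv2.imwrite('pics/top3r.png',t); cv2.imwrite('pics/top3.png',cv2.resize(t[120:290,200:460],None,fx=2,fy=2))
E
```

```text
t 9.10 hob x,y [-0.2733  0.    ] z 0.0391 toolx rel hob 179.97 deg  F hob -4.19 0.63 z -3.21
```

View pics/top3.png

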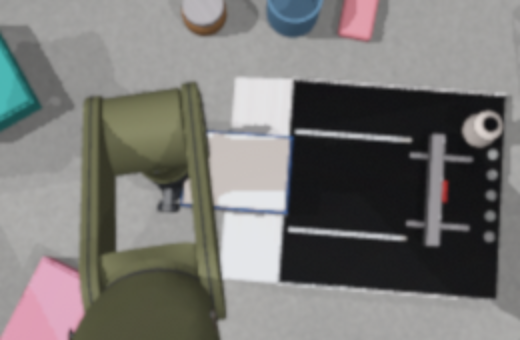

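The dish rides straight up the ramp, centred; its front is at the glass edge (crop (290,175)). Continuing.

Request:
{"fn": "arm_command", "kwargs": {"increments": [{"x":-5,"y":0,"z":-0.5,"roll":0},{"x":-5,"y":0,"z":-0.5,"roll":0},{"x":-5,"y":0,"z":-0.5,"roll":0},{"x":-5,"y":0,"z":-0.5,"roll":0},{"x":-5,"y":0,"z":-0.5,"roll":0},{"x":-5,"y":0,"z":-0.5,"roll":0},{"x":-5,"y":0,"z":-0.5,"roll":0},{"x":-5,"y":0,"z":-0.5,"roll":0},{"x":-5,"y":0,"z":-0.5,"roll":0},{"x":-5,"y":0,"z":-0.5,"roll":0},{"x":-5,"y":0,"z":-0.5,"roll":0},{"x":-5,"y":0,"z":-0.5,"roll":0}]}}

```text
clock: 10.15
tool_pos: [0.5541, 0.0552, 0.0458]
tcp_rot: [0.742, 0.67, 0.002, -0.0]
ft_force: [0.8, 9.6, 4.3]
grip_width: 0.0651
gripper_force: 4.4
```

```bash
python3 st.py
```

```text
t 10.15 hob x,y [-0.2136  0.0003] z 0.0458 toolx rel hob 179.92 deg  F hob -9.65 -0.18 z 4.32
```

Request:
{"fn": "arm_command", "kwargs": {"increments": [{"x":-4,"y":0,"z":-1.2,"roll":0},{"x":-4,"y":0,"z":-1.2,"roll":0},{"x":-4,"y":0,"z":-1.2,"roll":0},{"x":-4,"y":0,"z":-1.2,"roll":0},{"x":-4,"y":0,"z":-1.2,"roll":0},{"x":-4,"y":0,"z":-1.2,"roll":0},{"x":-4,"y":0,"z":-1.2,"roll":0},{"x":-4,"y":0,"z":-1,"roll":0}]}}

```text
clock: 10.82
tool_pos: [0.5495, 0.0215, 0.0542]
tcp_rot: [0.742, 0.671, -0.0, -0.0]
ft_force: [1.3, 5.7, -2.0]
grip_width: 0.0649
gripper_force: 2.9
```

```bash
python3 st.py
python3 - <<'E'
from dish import *
s=vision.snapshot('side'); t=vision.snapshot('top'); a=cv2.resize(s[150:310,240:420],None,fx=2.2,fy=2.2); b=cv2.resize(t[140:285,260:460],None,fx=1.9,fy=1.9)
h=a.shape[0]; cv2.imwrite('pics/mix4.png',np.hstack([a,cv2.copyMakeBorder(b,0,h-b.shape[0],0,0,0)]))
E
```

```text
t 10.82 hob x,y [-0.1796 -0.001 ] z 0.0542 toolx rel hob 179.97 deg  F hob -5.82 0.73 z -2.02
```

View pics/mix4.png

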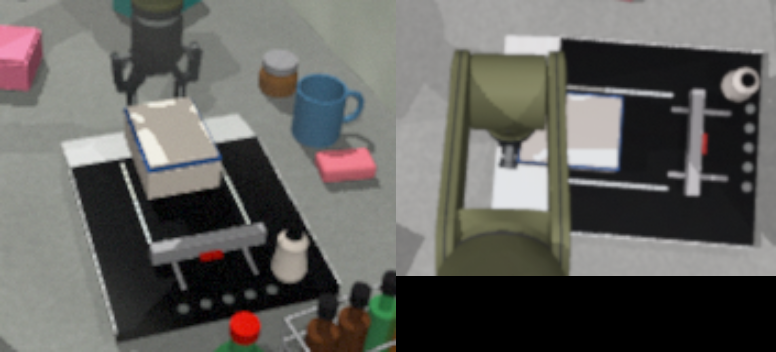

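The dish has tipped flat onto the glass, centred between the lines and clear of the stop. Continuing on the flat.

Request:
{"fn": "arm_command", "kwargs": {"increments": [{"x":-4,"y":0,"z":0,"roll":0},{"x":-5,"y":0,"z":0,"roll":0},{"x":-5,"y":0,"z":0,"roll":0},{"x":-5,"y":0,"z":0,"roll":0},{"x":-5,"y":0,"z":0,"roll":0},{"x":-5,"y":0,"z":0,"roll":0},{"x":-5,"y":0,"z":0,"roll":0},{"x":-5,"y":0,"z":0,"roll":0},{"x":-5,"y":0,"z":0,"roll":0},{"x":-5,"y":0,"z":0,"roll":0},{"x":-5,"y":0,"z":0,"roll":0},{"x":-5,"y":0,"z":0,"roll":0}]}}

```text
clock: 11.92
tool_pos: [0.5441, -0.0364, 0.0545]
tcp_rot: [0.742, 0.671, 0.001, -0.0]
ft_force: [0.8, 6.0, 0.2]
grip_width: 0.0648
gripper_force: 2.8
```

```bash
python3 st.py
```

```text
t 11.92 hob x,y [-0.1215 -0.0006] z 0.0545 toolx rel hob 179.97 deg  F hob -6.01 0.17 z 0.22
```

Request:
{"fn": "arm_command", "kwargs": {"increments": [{"x":-3,"y":0,"z":0,"roll":0},{"x":-3,"y":0,"z":0,"roll":0},{"x":-3,"y":0,"z":0,"roll":0},{"x":-3,"y":0,"z":0,"roll":0},{"x":-3,"y":0,"z":0,"roll":0},{"x":-3,"y":0,"z":0,"roll":0},{"x":-2,"y":0,"z":0,"roll":0},{"x":-2,"y":0,"z":0,"roll":0},{"x":-2,"y":0,"z":0,"roll":0},{"x":-1,"y":0,"z":0,"roll":0},{"x":-1,"y":0,"z":0,"roll":0}]}}

```text
clock: 12.83
tool_pos: [0.5414, -0.0621, 0.0545]
tcp_rot: [0.742, 0.671, 0.0, -0.0]
ft_force: [0.6, 5.6, 0.5]
grip_width: 0.0648
gripper_force: 3.0
```

```bash
python3 st.py
python3 - <<'E'
from dish import *
t=vision.snapshot('top'); cv2.imwrite('pics/top5r.png',t); g=t.max(2)
# gap: front edge of lid (blue/white->black) vs stop on middle row profile
print([int(v) for v in g[211,375:425]])
E
```

```text
t 12.83 hob x,y [-0.0956 -0.0007] z 0.0545 toolx rel hob 179.97 deg  F hob -5.64 0.01 z 0.48
[80, 80, 74, 61, 65, 73, 74, 75, 82, 98, 105, 103, 89, 75, 91, 103, 108, 134, 177, 193, 194, 195, 194, 194, 194, 194, 194, 194, 194, 194, 195, 192, 159, 99, 34, 19, 16, 24, 56, 80, 128, 147, 148, 147, 145, 147, 157, 160, 121, 52]
```

Request:
{"fn": "arm_command", "kwargs": {"increments": [{"x":-2,"y":0,"z":0,"roll":0},{"x":-2,"y":0,"z":0,"roll":0},{"x":-2,"y":0,"z":0,"roll":0},{"x":-2,"y":0,"z":0,"roll":0},{"x":-2,"y":0,"z":0,"roll":0},{"x":-2,"y":0,"z":0,"roll":0},{"x":-1,"y":0,"z":0,"roll":0},{"x":-1,"y":0,"z":0,"roll":0},{"x":-1,"y":0,"z":0,"roll":0}]}}

```text
clock: 13.63
tool_pos: [0.5398, -0.0769, 0.0544]
tcp_rot: [0.742, 0.671, 0.0, -0.0]
ft_force: [0.8, 5.8, 0.4]
grip_width: 0.065
gripper_force: 3.1
```

```bash
python3 st.py
python3 - <<'E'
from dish import *
print('front at prev',hob(onplane('top',[[408.5,211]],.082)[0]),'stop then',hob(onplane('top',[[414.5,211]],.02)[0]))
t=vision.snapshot('top'); cv2.imwrite('pics/top6r.png',t); g=t.max(2); print([int(v) for v in g[211,400:430]])
E
```

```text
t 13.63 hob x,y [-0.0807 -0.0008] z 0.0544 toolx rel hob 179.97 deg  F hob -5.84 0.26 z 0.43
front at prev (np.float64(0.06521160026815839), np.float64(0.003413449453801923)) stop then (np.float64(0.09395203838269481), np.float64(0.011136810133103192))
[168, 191, 194, 194, 193, 193, 193, 193, 193, 193, 193, 191, 158, 112, 88, 127, 146, 147, 146, 145, 147, 157, 159, 120, 51, 20, 20, 20, 20, 18]
```

Request:
{"fn": "arm_command", "kwargs": {"increments": [{"x":-1,"y":0,"z":0,"roll":0},{"x":-1,"y":0,"z":0,"roll":0},{"x":-1,"y":0,"z":0,"roll":0},{"x":-1,"y":0,"z":0,"roll":0},{"x":-1,"y":0,"z":0,"roll":0},{"x":-1,"y":0,"z":0,"roll":0}]}}

```text
clock: 14.18
tool_pos: [0.5392, -0.0828, 0.0545]
tcp_rot: [0.742, 0.671, 0.0, -0.0]
ft_force: [0.7, 6.0, 0.3]
grip_width: 0.065
gripper_force: 3.1
```

Request:
{"fn": "arm_command", "kwargs": {"increments": [{"x":-0.5,"y":0,"z":0,"roll":0},{"x":-0.5,"y":0,"z":0,"roll":0},{"x":-0.5,"y":0,"z":0,"roll":0},{"x":-0.5,"y":0,"z":0,"roll":0}]}}

```text
clock: 14.52
tool_pos: [0.539, -0.0848, 0.0545]
tcp_rot: [0.742, 0.671, 0.0, -0.0]
ft_force: [1.1, 6.4, 1.1]
grip_width: 0.0649
gripper_force: 3.1
```

```bash
python3 st.py
```

```text
t 14.52 hob x,y [-0.0728 -0.0008] z 0.0545 toolx rel hob 179.97 deg  F hob -6.46 0.47 z 1.06
```

Request:
{"fn": "arm_command", "kwargs": {"increments": [{"x":-0.5,"y":0,"z":0,"roll":0},{"x":-0.5,"y":0,"z":0,"roll":0}]}}

```text
clock: 14.68
tool_pos: [0.5389, -0.0854, 0.0545]
tcp_rot: [0.742, 0.671, 0.001, -0.001]
ft_force: [0.3, 8.8, 1.8]
grip_width: 0.0651
gripper_force: 4.5
```

```bash
python3 st.py
```

```text
t 14.68 hob x,y [-0.0721 -0.0008] z 0.0545 toolx rel hob 179.96 deg  F hob -8.79 -0.58 z 1.76
```

Request:
{"fn": "arm_command", "kwargs": {"increments": [{"x":-0.5,"y":0,"z":0,"roll":0},{"x":0,"y":0,"z":0,"roll":0}]}}

```text
clock: 14.85
tool_pos: [0.539, -0.0854, 0.0545]
tcp_rot: [0.742, 0.671, 0.001, -0.001]
ft_force: [1.6, 8.2, 0.4]
grip_width: 0.0647
gripper_force: 4.6
```

```bash
python3 st.py
```

```text
t 14.85 hob x,y [-0.0721 -0.0008] z 0.0545 toolx rel hob 179.95 deg  F hob -8.33 0.73 z 0.41
```

Request:
{"fn": "arm_command", "kwargs": {"increments": [{"x":-0.5,"y":0,"z":0,"roll":0},{"x":-0.5,"y":0,"z":0,"roll":0},{"x":0,"y":0,"z":0,"roll":0}]}}

```text
clock: 15.1
tool_pos: [0.539, -0.0854, 0.0545]
tcp_rot: [0.742, 0.671, 0.002, -0.001]
ft_force: [2.1, 12.2, 0.8]
grip_width: 0.0652
gripper_force: 6.3
```

```bash
python3 st.py
```

```text
t 15.10 hob x,y [-0.0721 -0.0008] z 0.0545 toolx rel hob 179.93 deg  F hob -12.35 0.90 z 0.83
```

That is about 6.5 N on the stop (12.3 N less ~5.8 N sliding friction) with no motion of the tool. I'll hold, then back off.

Request:
{"fn": "arm_command", "kwargs": {"increments": [{"x":0,"y":0,"z":0,"roll":0},{"x":0,"y":0,"z":0,"roll":0},{"x":0,"y":0,"z":0,"roll":0},{"x":1.5,"y":0,"z":0,"roll":0},{"x":2,"y":0,"z":0,"roll":0},{"x":10,"y":0,"z":0,"roll":0},{"x":30,"y":0,"z":0,"roll":0},{"x":40,"y":0,"z":-10,"roll":0},{"x":35,"y":0,"z":-20,"roll":0},{"x":35,"y":0,"z":-20,"roll":0},{"x":35,"y":0,"z":-20,"roll":0},{"x":0,"y":0,"z":0,"roll":0}]}}

```text
clock: 16.1
tool_pos: [0.5614, 0.1056, 0.1286]
tcp_rot: [0.74, 0.672, 0.005, 0.002]
ft_force: [2.1, 0.1, -0.2]
grip_width: 0.0652
gripper_force: 0.0
```

```bash
python3 st.py
python3 - <<'E'
from dish import *
t=vision.snapshot('top'); s=vision.snapshot('side'); cv2.imwrite('pics/top7r.png',t); g=t.max(2); g0=cv2.imread('pics/top0.png').max(2)
try: dish(t,(388,211),.082)
except Exception as e: print(e)
for r in(205,211,220): print([int(v) for v in g[r,408:428]],[int(v) for v in g0[r,408:428]])
a=cv2.resize(s[180:310,260:420],None,fx=2.4,fy=2.4); b=cv2.resize(t[150:280,300:460],None,fx=2.4,fy=2.4); cv2.imwrite('pics/mix7.png',np.hstack([a,b]))
E
```

```text
t 16.10 hob x,y [-0.2644  0.0025] z 0.1286 toolx rel hob -179.77 deg  F hob -0.34 2.07 z -0.19
dish hob [0.0123 0.0003] deg 0.1 size [0.1118 0.1504]
[193, 193, 193, 193, 193, 193, 192, 175, 151, 144, 145, 144, 141, 103, 39, 21, 20, 20, 20, 20] [23, 21, 20, 16, 28, 71, 104, 158, 179, 182, 179, 177, 174, 132, 50, 21, 19, 19, 20, 21]
[193, 193, 193, 193, 193, 193, 190, 161, 137, 140, 145, 145, 147, 156, 159, 120, 51, 20, 18, 19] [22, 19, 19, 18, 36, 89, 123, 163, 180, 181, 179, 176, 168, 160, 154, 115, 48, 18, 19, 20]
[194, 194, 194, 194, 194, 194, 190, 158, 144, 147, 147, 146, 131, 130, 123, 83, 31, 20, 19, 19] [21, 18, 18, 24, 58, 105, 158, 179, 183, 182, 180, 180, 153, 128, 117, 79, 30, 19, 20, 22]
```

View pics/mix7.png

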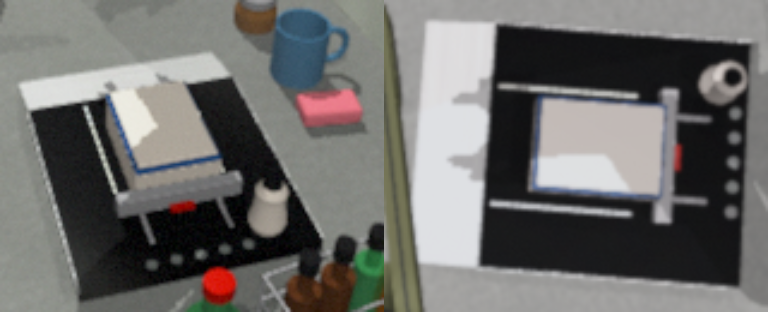

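The picture shows the dish flat, square, between the lines (y +0.3 mm, 0.1°) and against the stop. The stop's back edge is at the same pixels as at the start. Handing in.

```bash
python3 -c "
from cell import order; print(order.close_job())"
```

```text
the job is handed in; nothing more can be done
None
```

The job is handed in, with no verdict returned: at about 16 s the dish lay flat on the glass, centred and square to within 0.3 mm and 0.1°, touching the pan stop after a press of about 6.5 N, with no visible shift of the stop.

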